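Put the shakers away in the graded rack

TASK

Two steel shakers, a slim one and a wide one, are standing on the green chopping board. Put each of them away in the raised rack, in the hole of the row that matches its diameter (the smallest hole it goes into), standing upright on the bottom of the rack.

Things in the scene. Friction and masses are not known exactly. Their poses are not given: they have to be found in the camera images.
- shaker_slim: closed steel shaker, a plain cylinder 42 mm in diameter, 95 mm tall, low domed lid; straight sides from 7 to 79 mm above its underside, the foot's edge tapers in 4 mm below that. Stands upright on the green board (top 15 mm above the worktop); the two shakers may swap places. Origin: centre of the underside, z up its axis; about 130 g
- shaker_wide: closed steel shaker, a plain cylinder 58 mm in diameter, 105 mm tall, low domed lid; straight sides from 7 to 89 mm above its underside, the foot's edge tapers in 4 mm below that. Stands upright on the green board (top 15 mm above the worktop); the two shakers may swap places. Origin: centre of the underside, z up its axis; about 220 g
- rack: fixed wooden rack, 112 (x) by 340 (y) mm: a 12 mm plate, top at 48 mm, over a base 6 mm thick that the shakers stand on (underside 6 mm above the origin). Origin: centre of its underside, on the worktop; z up; y along the row to the larger holes; turned up to 25 degrees. Four empty holes at x = 0, 3 mm chamfers: 34 mm wide at y = -137 mm, 50 at -70, 66 at +13, 82 at +112
Things that resemble listed ones, but are neither listed nor needed, are in the scene too. What is shaped like the shaker_slim but orange is not meant.

How it is judged:
By the outcome, as a careful person would: the job done as asked, in the order asked, and still so for the second after the job is handed in, with the robot touching nothing.
It also fails if it takes over 64 s, if anything falls off the work surface, if the arm or the gripper's body presses on something with over 40 N, if the wrist force passes 120 N, or if a joint passes its speed limit or range.

ROBOT

A 6-joint arm with a two-finger parallel gripper is mounted at the origin on the work surface. World frame = base frame: x ahead of the robot, y to its left, z up, the work surface at z = 0. Lengths are in m, angles in rad, forces in N, time in s.
With the tool pointing down it reaches from about 0.25 to 0.775 m from the base axis. Payload 4 kg.
Tool frame: the origin (TCP) lies at the very end of the fingers, on their centre line; the grasp point (between the pads) lies 19 mm behind it; z points along the fingers, y is the line along which they close (so a half turn about z gives the same grasp; the last joint's range is limited). The gripper opens to 94 mm and grips with 3 to 60 N. Pads are 16 mm wide; open, the fingers measure 119 mm over their backs; the gripper's body (75 mm by 177 mm) begins 78 mm behind the grasp point.
Start: joints at [-1.413, 0.087, 1.371, -0, 1.684, -0.103], TCP at [0.142, -0.531, 0.206] pointing down, gripper open.
Joint ranges: [-3.1, 3.1], [-0.76, 2.03], [0.27, 2.55], [-1.08, 4.22], [0.17, 2.65], [-2.57, 2.57]. Speed limits (rad/s): [2.79, 2.79, 3.14, 3.14, 3.14, 3.14].

INTERFACE

Orientations are given as [roll, pitch, yaw] about the fixed x, y, z axes, in that order (R = Rz(yaw) Ry(pitch) Rx(roll)).
In Python, from bench import robot, vision gives the robot as it stands.
- The arm moves only by the shell command python3 -m crank 'ROWS'. ROWS is JSON, a list of rows, each a list of 3 entries, a list of its own where there are three numbers: the closure, from 0 (fully open) to 1 (shut), then the shift along the tool's x, y, z in m, then the turn, a rotation vector about the tool's x, y, z in degrees. A call has 1 to 8 rows; each row shifts and turns the commanded pose from where the row before left it, along the tool's axes as they then stand; what a row does not reach is not made up. A row lasts 1/10 s, in which the tool goes at most 50 mm and 8.59 degrees, less where a joint would pass 70% of its speed; a pose out of reach is approached as far as the arm can. A call with a gripper value outside its range is refused whole. The fingers move at their own pace and stop on an object; the grip force is fixed at half the most. Time passes only in rows, so rows that do not move let the fingers close. It gives the time, the measured TCP pose, the force, the opening and the grip force at its end, in the units of the state.
- robot.get_obs(): the state, without advancing time (a new reading comes with each control period).
- vision.snapshot(name): name is "side" or "top"; returns a dict with "color" (384x512x3 uint8, red, green, blue), "z_map" (384x512 float32, m along the optical axis (not along the pixel's ray), 0 where there is no reading), "fx", "fy", "cx", "cy" (pixels), "R" (3x3) and "t" (3): a world point X has camera coordinates R X + t. Camera axes: x right, y down, z forward; pixel columns grow to the right and rows downward; lengths in m; the calibration is good to about 2 mm. A picture is of the moment at which its call begins.
- robot.close_job(): hands the job in; it is judged then, once.
The state is a dict: "time": time; "joint_positions": joint angles; "qvel": joint speeds; "joint_torque": joint torques, N m; "tool_pos": TCP position; "ee_rot": TCP orientation; "wrist_force": force on the tool from outside, world axes, zero at the start; "wrist_torque": the same for the moment, N m; "width": finger opening in m; "finger_force": force on a finger pad.
Only numpy, scipy, OpenCV 4.12 (cv2) and the standard library are available. Lean on these libraries where they do the work, as an engineer would, in place of code of your own. Each camera call takes 0.05 s, during which the arm holds its last target. There are 200 camera calls.

## Working session

There is one attempt and no reset: what is moved stays moved. The work goes in short steps, Python scripts to look and compute and a shell command to move; the robot and the scene stay as the last step left them, time stands still between calls to the robot, and variables do not carry over. Pictures are saved under pics/ and viewed, at most 10 in all, crops included, and the job is handed in when it is done.

```bash
ls; mkdir -p pics
python3 - <<'E'
from bench import robot, vision
import cv2,numpy as np
for n in("top","side"):
    s=vision.snapshot(n); cv2.imwrite(f"pics/{n}0.png",s["color"][:,:,::-1]); np.savez(f"/tmp/{n}0.npz",**s)
    print(n,s["fx"],s["cx"],s["cy"],np.round(s["R"],3).tolist(),s["t"], "cam",-s["R"].T@s["t"])
print(robot.get_obs())
E
```

```text
pics
top 348.2114961655859 257.00441393317845 195.65143575065937 [[0.007, -1.0, -0.012], [-0.993, -0.005, -0.117], [0.117, 0.013, -0.993]] [-0.13347657  0.56331968  0.87817053] cam [ 0.45772651 -0.14156331  0.93636254]
side 388.0611300352108 256.69549608834836 188.6060213879079 [[-0.959, -0.282, 0.02], [-0.216, 0.684, -0.697], [0.182, -0.673, -0.717]] [0.5006906  0.23203727 0.84636839] cam [0.37607967 0.55202617 0.75809169]
{'time': 0.1, 'joint_positions': array([-1.41306875e+00,  8.78736110e-02,  1.37205256e+00, -2.75693734e-05,
        1.68361126e+00, -1.03084384e-01]), 'qvel': array([-0.00175803, -0.00078703, -0.00295861, -0.00083278, -0.00101012,
        0.0009805 ]), 'joint_torque': array([ 1.75449222e-03, -3.41254306e+01, -3.03300977e+01,  7.18504982e-02,
        3.04224459e-02, -1.02576623e-04]), 'tool_pos': array([ 0.14174411, -0.53092176,  0.20445097]), 'ee_rot': array([-3.13965539e+00, -1.72865825e-04,  2.60808716e-01]), 'wrist_force': array([ 0.61380061,  0.35249082, -0.85969563]), 'wrist_torque': array([ 0.0087043 , -0.01819637, -0.05939046]), 'finger_force': 0.0, 'width': 0.09407879515701212}
```

View pics/top0.png

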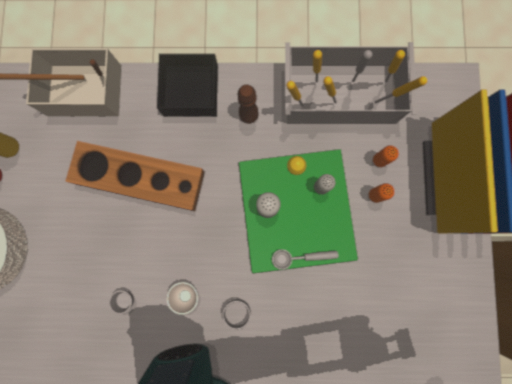

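View pics/side0.png

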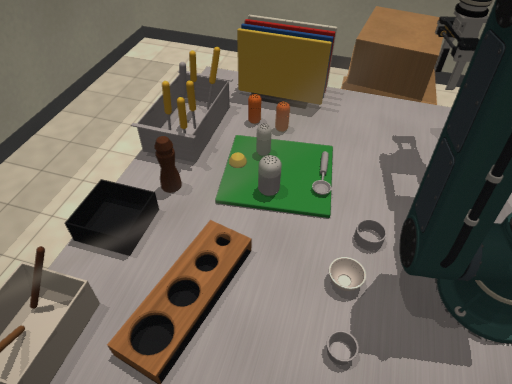

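The top view shows a wide grey shaker at (268,205) and a slim grey one at (326,183), both on the green board. The candidates that could be confused with the slim one are the orange ones at (386,156) and (381,192), off the board; the pepper mill is at (248,104). In the rack, the 50 hole is at (160,181) and the 66 hole at (129,174). I choose the two grey ones on the board.

```bash
cat > h.py <<'E'
import numpy as np,cv2
from scipy.optimize import least_squares
def cloud(s):
    z=s["z_map"];v,u=np.mgrid[:z.shape[0],:z.shape[1]]
    P=np.stack([(u-s["cx"])/s["fx"]*z,(v-s["cy"])/s["fy"]*z,z],-1)
    W=(P-s["t"])@s["R"]; W[z==0]=np.nan
    return W
def proj(s,X):
    c=np.atleast_2d(X)@np.array(s["R"]).T+s["t"]
    return np.c_[c[:,0]/c[:,2]*s["fx"]+s["cx"],c[:,1]/c[:,2]*s["fy"]+s["cy"]]
def cyl(W,xy,r,z0,z1):
    P=W.reshape(-1,3);k=(np.hypot(*(P[:,:2]-xy).T)<r+.02)&(P[:,2]>z0)&(P[:,2]<z1);P=P[k]
    f=least_squares(lambda c:np.hypot(P[:,0]-c[0],P[:,1]-c[1])-r,xy,loss="soft_l1",f_scale=.002)
    return f.x,len(P),np.median(abs(f.fun))
E
python3 - <<'E'
from h import *
S={n:dict(np.load(f"/tmp/{n}0.npz")) for n in("top","side")}
C={n:cloud(S[n]) for n in S}
W=C["top"]
for nm,(u,v),r,h in(("wide",(268,205),.029,.105),("slim",(326,183),.021,.095)):
    b=W[v-22:v+23,u-22:u+23].reshape(-1,3); t=b[b[:,2]>.015+h-.016]
    print(nm,"top n",len(t),"zmax",np.nanmax(b[:,2]),"mid",(t.max(0)+t.min(0))/2,"ext",np.ptp(t,0))
    xy=((t.max(0)+t.min(0))/2)[:2]
    for n in C: print("  ",n,cyl(C[n],xy,r,.03,.015+h-.018))
# rack
for n in C:
    s,W=S[n],C[n]; hsv=cv2.cvtColor(s["color"],cv2.COLOR_RGB2HSV)
    m=(W[...,2]>.041)&(W[...,2]<.055)&(W[...,0]>.3)&(W[...,0]<.62)&(W[...,1]>-.03)&(W[...,1]<.37)&(hsv[...,1]>90)
    m=cv2.morphologyEx(m.astype(np.uint8),cv2.MORPH_OPEN,np.ones((3,3)))
    k,l,st,_=cv2.connectedComponentsWithStats(m); l=l==1+st[1:,4].argmax()
    print(n,"rack z",np.median(W[l][:,2]),cv2.minAreaRect(W[l][:,:2].astype(np.float32)*1000))
    # holes: contours within component
    c,hh=cv2.findContours(l.astype(np.uint8),cv2.RETR_CCOMP,cv2.CHAIN_APPROX_NONE)
    for q,hi in zip(c,hh[0]):
        if hi[3]>=0 and len(q)>12:
            d=np.c_[q[:,0],np.ones(len(q))]; d=np.c_[(d[:,0]-s["cx"])/s["fx"],(d[:,1]-s["cy"])/s["fy"],np.ones(len(q))]@s["R"]
            o=-s["R"].T@s["t"]; p=o+d*((.048-o[2])/d[:,2])[:,None]
            print("  hole",cv2.fitEllipse((p[:,:2]*1000).astype(np.float32)))
# crop check
s=S["top"]["color"][130:290,220:420,::-1]; cv2.imwrite("pics/crop.png",cv2.resize(s,None,fx=3.5,fy=3.5))
E
```

```text
wide top n 451 zmax 0.12430386931058687 mid [ 0.53675469 -0.15869032  0.11416205] ext [0.05560069 0.05511093 0.02028365]
   top (array([ 0.53668706, -0.15867608]), 30, np.float64(6.481404687586241e-05))
   side (array([ 0.53614524, -0.15641074]), 447, np.float64(0.0005780660597703054))
slim top n 228 zmax 0.1140074603826871 mid [ 0.59094171 -0.30064906  0.10404496] ext [0.03983468 0.038934   0.019925  ]
   top (array([ 0.59152318, -0.30101973]), 81, np.float64(0.00021202717017557854))
   side (array([ 0.59130175, -0.29870678]), 250, np.float64(0.0007598925330756529))
top rack z 0.048530426246235686 ((574.754638671875, 192.95654296875), (349.79840087890625, 91.72977447509766), 89.16104125976562)
  hole ((586.527587890625, 55.69364929199219), (34.68431854248047, 36.555824279785156), 57.76518249511719)
side rack z 0.047210611129822236 ((574.5717163085938, 194.07553100585938), (350.02667236328125, 91.11438751220703), 89.93365478515625)
  hole ((584.7211303710938, 62.67196273803711), (33.15422058105469, 35.260711669921875), 160.4678192138672)
```

View pics/crop.png

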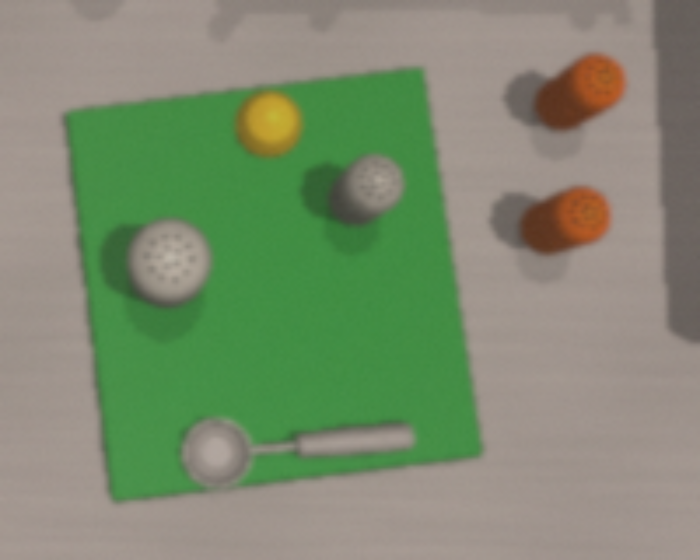

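The crop shows wide grey at crop (170,262), slim grey at (372,187), a yellow lemon at (268,124) and the oranges off the board. The choice is confirmed. The rack mask was clipped in x, so I'll refit the rack.

```bash
cat >> h.py <<'E'
def rack(s):
    W=cloud(s); hsv=cv2.cvtColor(s["color"],cv2.COLOR_RGB2HSV)
    m=(abs(W[...,2]-.048)<.007)&(W[...,0]>.4)&(W[...,0]<.76)&(W[...,1]>-.03)&(W[...,1]<.4)&(hsv[...,1]>90)
    m=cv2.morphologyEx(m.astype(np.uint8),cv2.MORPH_OPEN,np.ones((3,3)))
    k,l,st,_=cv2.connectedComponentsWithStats(m); l=(l==1+st[1:,4].argmax())
    out=[cv2.minAreaRect(W[l][:,:2].astype(np.float32)*1000)]
    c,hh=cv2.findContours(l.astype(np.uint8),cv2.RETR_CCOMP,cv2.CHAIN_APPROX_NONE)
    o=-s["R"].T@s["t"]
    for q,hi in zip(c,hh[0]):
        if hi[3]>=0 and len(q)>12:
            q=q[:,0]; d=np.c_[(q[:,0]-s["cx"])/s["fx"],(q[:,1]-s["cy"])/s["fy"],np.ones(len(q))]@s["R"]
            p=o+d*((.048-o[2])/d[:,2])[:,None]; e=cv2.fitEllipse((p[:,:2]*1000).astype(np.float32)); out.append((np.round(e[0],1),np.round(e[1],1)))
    return out
E
python3 - <<'E'
from h import *
for n in("top","side"):
    for x in rack(dict(np.load(f"/tmp/{n}0.npz"))): print(n,x)
E
```

```text
top ((615.8167724609375, 190.4560089111328), (340.8370666503906, 111.23221588134766), 77.65443420410156)
top (array([586.5,  55.7]), array([34.7, 36.6]))
top (array([600.6, 121.1]), array([50.6, 53.4]))
top (array([618.8, 200.6]), array([67. , 67.9]))
top (array([639.2, 297.5]), array([80.9, 83.5]))
side ((615.8858642578125, 192.24319458007812), (342.1399230957031, 114.22883605957031), 77.65760040283203)
side (array([637.8, 304.2]), array([81.7, 82.9]))
side (array([617.6, 208.2]), array([65.3, 68. ]))
side (array([599.5, 127.7]), array([48.8, 51.1]))
side (array([584.7,  62.7]), array([33.2, 35.3]))
```

```bash
python3 -m crank '[[0,[0,0,0],[0,0,7.45]],[0,[0,0,0],[0,0,7.45]],[0,[0.04,-0.02,0],[0,0,0]],[0,[0.04,-0.02,0],[0,0,0]],[0,[0.04,-0.02,0],[0,0,0]],[0,[0.04,-0.02,0],[0,0,0]],[0,[0.04,-0.02,0],[0,0,0]],[0,[0.04,-0.02,0],[0,0,0]]]'
```

```text
time: 0.9
tool_pos: [0.383, -0.41, 0.205]
ee_rot: [-3.141, 0.001, 0.001]
wrist_force: [0.5, -0.2, 0.5]
width: 0.0941
finger_force: 0.0
```

```bash
python3 -m crank '[[0,[0.042,-0.022,0],[0,0,0]],[0,[0.042,-0.022,0],[0,0,0]],[0,[0.042,-0.022,0],[0,0,0]],[0,[0.042,-0.022,0],[0,0,0]],[0,[0.040,-0.022,0],[0,0,0]],[0,[0,0,0.03],[0,0,0]],[0,[0,0,0.03],[0,0,0]],[0,[0,0,0],[0,0,0]]]'
python3 - <<'E'
from bench import robot, vision
from h import *
s=vision.snapshot("side"); o=robot.get_obs(); W=cloud(s)
print(o["tool_pos"],cyl(W,(.591,-.3),.021,.03,.09))
p=o["tool_pos"]; im=s["color"][:,:,::-1].copy()
for d in(0,.047,-.047): cv2.circle(im,tuple(int(x) for x in proj(s,p+[0,d,0])[0]),2,(0,0,255),-1)
cv2.imwrite("pics/s1.png",cv2.resize(im[40:240,160:400],None,fx=3,fy=3))
E
```

```text
time: 1.7
tool_pos: [0.5871, -0.2988, 0.1386]
ee_rot: [-3.135, 0.011, 0.002]
wrist_force: [0.3, -0.7, 0.2]
width: 0.0947
finger_force: 0.0
[ 0.58803257 -0.29986584  0.14173325] (array([ 0.59114254, -0.29851418]), 241, np.float64(0.0008286036208255548))
```

View pics/s1.png

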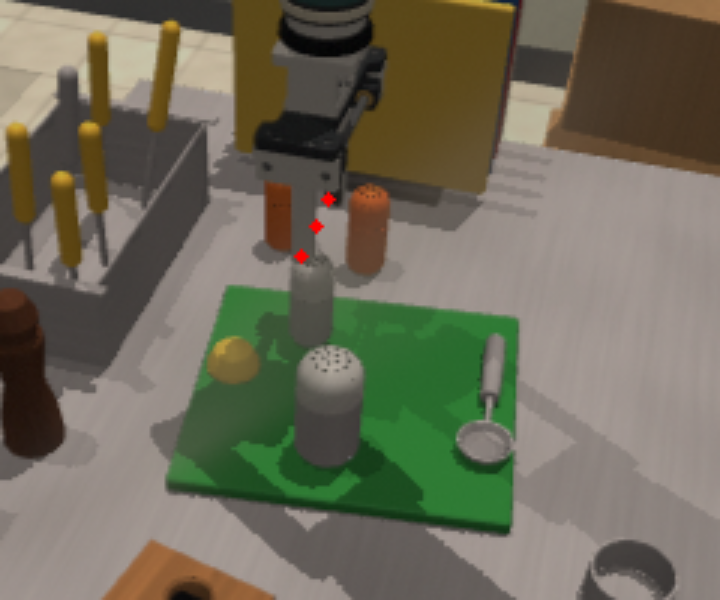

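The near fingertip at crop (303,255) matches its projected point, just above slim at (312,290). Descending and gripping.

```bash
python3 -m crank '[[0,[0.001,0,0.03],[0,0,0]],[0,[0.001,0,0.03],[0,0,0]],[0,[0,0,0.02],[0,0,0]],[0,[0,0,0],[0,0,0]],[1,[0,0,0],[0,0,0]],[1,[0,0,0],[0,0,0]],[1,[0,0,0],[0,0,0]],[1,[0,0,0],[0,0,0]]]'; python3 -m crank '[[1,[0,0,0],[0,0,0]],[1,[0,0,0],[0,0,0]],[1,[0,0,0],[0,0,0]]]'
```

```text
time: 2.55
tool_pos: [0.5924, -0.3016, 0.0673]
ee_rot: [3.14, -0.002, 0.001]
wrist_force: [-0.6, 0.3, 0.1]
width: 0.0655
finger_force: 0.0
time: 2.85
tool_pos: [0.5917, -0.3009, 0.0655]
ee_rot: [-3.141, -0.0, 0.001]
wrist_force: [0.4, -0.2, -1.2]
width: 0.0419
finger_force: 30.1
```

```bash
python3 -m crank '[[1,[0,0,0.0],[0,0,0]],[1,[0,0,-0.03],[0,0,0]],[1,[0,0,-0.04],[0,0,0]],[1,[0,0,-0.04],[0,0,0]],[1,[0,0,-0.03],[0,0,0]],[1,[0,-0.02,0],[0,0,0]],[1,[0,-0.04,0],[0,0,0]],[1,[0,-0.04,0],[0,0,0]]]'; python3 -m crank '[[1,[0,-0.045,0],[0,0,0]],[1,[0,-0.045,0],[0,0,0]],[1,[0,-0.045,0],[0,0,0]],[1,[0,-0.045,0],[0,0,0]],[1,[0,-0.045,0],[0,0,0]],[1,[0,-0.045,0],[0,0,0]],[1,[0.005,-0.03,0],[0,0,0]],[1,[0.004,-0.02,0],[0,0,0]]]'; python3 -m crank '[[1,[0,0,0.03],[0,0,0]],[1,[0,0,0.03],[0,0,0]],[1,[0,0,0],[0,0,0]],[1,[0,0,0],[0,0,0]]]'
python3 - <<'E'
from bench import robot, vision
from h import *
for n in("side","top"):
    s=vision.snapshot(n); o=robot.get_obs(); W=cloud(s); p=o["tool_pos"]; z=p[2]
    print(n,p,o["ee_rot"],o["width"]); print(cyl(W,p[:2],.021,z-.042,z-.006),cyl(W,p[:2],.021,z-.042,z-.022))
    for r in rack(s): print(r)
    im=s["color"][:,:,::-1].copy()
    if n=="side":
        cv2.imwrite("pics/s2.png",cv2.resize(im[100:384,60:380],None,fx=2,fy=2))
E
```

```text
time: 3.65
tool_pos: [0.5905, -0.199, 0.2026]
ee_rot: [-3.139, 0.003, -0.0]
wrist_force: [0.1, 0.4, -0.2]
width: 0.0417
finger_force: 29.9
time: 4.45
tool_pos: [0.5981, 0.1228, 0.2024]
ee_rot: [-3.141, 0.005, 0.004]
wrist_force: [1.4, -0.5, -1.5]
width: 0.0422
finger_force: 29.9
time: 4.85
tool_pos: [0.5986, 0.1195, 0.1433]
ee_rot: [3.141, 0.005, 0.001]
wrist_force: [-0.5, 0.4, -1.0]
width: 0.0415
finger_force: 29.9
side [0.59992602 0.11933061 0.14540331] [-3.14153407e+00  5.95278630e-04  1.00781971e-03] 0.04169558392736703
(array([0.59806148, 0.12065538]), 207, np.float64(0.00048183706883912075)) (array([0.5980229 , 0.12082788]), 122, np.float64(0.00044703101608381535))
((615.6400756835938, 192.80010986328125), (341.37060546875, 113.51220703125), 77.76455688476562)
(array([637.7, 303.9]), array([80.5, 83.7]))
(array([616.9, 208.3]), array([65.5, 66.9]))
top [0.60073324 0.11921585 0.1466914 ] [-3.14130647e+00 -1.87639691e-03  8.02486747e-04] 0.04181026521375076
(array([0.59977259, 0.11831224]), 49, np.float64(0.0001749041641300117)) (array([0.59985672, 0.1184491 ]), 29, np.float64(0.0001726586371689695))
((600.2151489257812, 118.93833923339844), (194.5355682373047, 111.2071304321289), 77.64234161376953)
(array([586.3,  55.8]), array([34.4, 36.8]))
```

View pics/s2.png

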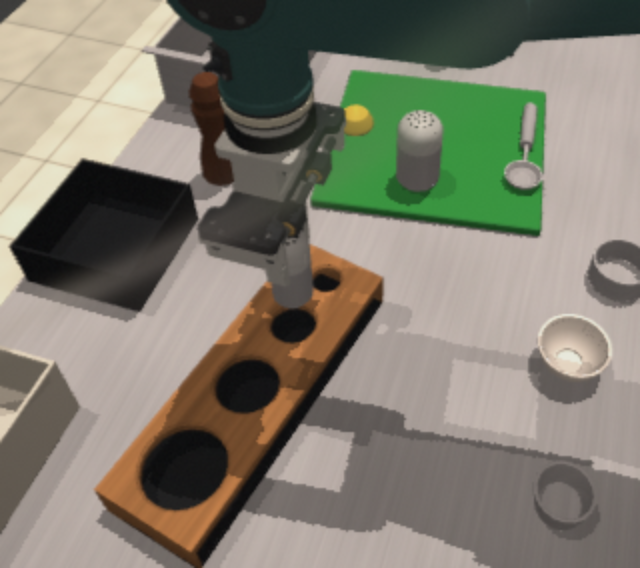

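Slim hangs upright above the 50 hole (crop 292,325); both cameras say to shift it +2 mm x and +3.5 mm y.

```bash
python3 -m crank '[[1,[0.002,-0.0035,0],[0,0,0]],[1,[0,0,0.02],[0,0,0]],[1,[0,0,0.02],[0,0,0]],[1,[0,0,0.01],[0,0,0]],[1,[0,0,0.01],[0,0,0]],[1,[0,0,0.01],[0,0,0]],[1,[0,0,0.005],[0,0,0]],[1,[0,0,0],[0,0,0]]]';  python3 -m crank '[[1,[0,0,0.005],[0,0,0]],[1,[0,0,0.005],[0,0,0]],[1,[0,0,0],[0,0,0]],[1,[0,0,0],[0,0,0]]]'
```

```text
time: 5.75
tool_pos: [0.602, 0.1224, 0.0697]
ee_rot: [3.141, 0.001, 0.001]
wrist_force: [-0.9, 0.3, -1.7]
width: 0.0416
finger_force: 29.9
time: 6.15
tool_pos: [0.6023, 0.1224, 0.0604]
ee_rot: [3.141, 0.0, 0.001]
wrist_force: [-0.2, -0.3, -1.2]
width: 0.0421
finger_force: 29.9
```

```bash
python3 -m crank '[[1,[0,0,0.002],[0,0,0]],[1,[0,0,0.001],[0,0,0]],[1,[0,0,0],[0,0,0]],[1,[0,0,0],[0,0,0]]]'
```

```text
time: 6.55
tool_pos: [0.6023, 0.1224, 0.0574]
ee_rot: [3.142, -0.0, 0.001]
wrist_force: [0.7, 0.3, -0.9]
width: 0.0415
finger_force: 29.9
```

```bash
python3 -m crank '[[1,[0,0,0.001],[0,0,0]],[1,[0,0,0],[0,0,0]],[1,[0,0,0],[0,0,0]]]'
```

```text
time: 6.85
tool_pos: [0.6024, 0.1224, 0.0565]
ee_rot: [3.142, -0.0, 0.001]
wrist_force: [-0.2, 0.8, -1.0]
width: 0.0419
finger_force: 29.9
```

```bash
python3 -m crank '[[0.5,[0,0,0],[0,0,0]],[0.3,[0,0,0],[0,0,0]],[0,[0,0,0],[0,0,0]],[0,[0,0,0],[0,0,0]],[0,[0,0,0],[0,0,0]],[0,[0,0,0],[0,0,0]]]'; python3 -m crank '[[0,[0,0,-0.03],[0,0,0]],[0,[0,0,-0.04],[0,0,0]],[0,[0,0,-0.03],[0,0,0]],[0,[-0.01,0.04,0],[0,0,0]],[0,[-0.01,0.045,0],[0,0,0]],[0,[-0.01,0.045,0],[0,0,0]],[0,[-0.01,0.045,0],[0,0,0]],[0,[-0.01,0.045,0],[0,0,0]]]'
python3 - <<'E'
from bench import robot, vision
from h import *
for n in("side","top"):
    s=vision.snapshot(n); W=cloud(s)
    P=W[(np.hypot(W[...,0]-.602,W[...,1]-.124)<.03)&(W[...,2]>.06)&(W[...,2]<.13)]
    print(n,len(P),P[:,2].max() if len(P) else 0,[cyl(W,(.602,.124),.021,a,b) for a,b in((.055,.068),(.07,.083))])
    print("wide",cyl(W,(.5364,-.1575),.029,.03,.1))
print(robot.get_obs()["tool_pos"])
E
```

```text
time: 7.45
tool_pos: [0.6023, 0.1224, 0.0565]
ee_rot: [3.141, -0.0, 0.001]
wrist_force: [0.0, 0.4, 0.3]
width: 0.0835
finger_force: 0.0
time: 8.25
tool_pos: [0.5519, -0.0992, 0.1567]
ee_rot: [3.141, -0.001, 0.001]
wrist_force: [-0.1, -0.1, 1.2]
width: 0.0939
finger_force: 0.0
side 410 0.10237790010928449 [(array([0.60211148, 0.12431993]), 69, np.float64(0.00033300141699420943)), (array([0.60195812, 0.12421387]), 70, np.float64(0.0004447566395946942))]
wide (array([ 0.53627715, -0.15638259]), 437, np.float64(0.000563981324381034))
top 268 0.10460746088329587 [(array([0.60236957, 0.12191205]), 25, np.float64(0.0002434723164656434)), (array([0.60213587, 0.12195867]), 31, np.float64(0.00025108787626822865))]
wide (array([ 0.53667233, -0.15857539]), 19, np.float64(4.080991378274321e-05))
[ 0.55125655 -0.10285057  0.15657554]
```

```bash
python3 -m crank '[[0,[-0.008,0.03,0],[0,0,0]],[0,[-0.008,0.029,0],[0,0,0]],[0,[0,0,0],[0,0,0]],[0,[0,0,0],[0,0,0]],[0,[0,0,0],[0,0,0]]]'
```

```text
time: 8.85
tool_pos: [0.5369, -0.1554, 0.1565]
ee_rot: [-3.141, -0.0, 0.002]
wrist_force: [0.6, -0.1, -0.5]
width: 0.0941
finger_force: 0.0
```

```bash
python3 -m crank '[[0,[0,0.002,0.03],[0,0,0]],[0,[0,0,0.03],[0,0,0]],[0,[0,0,0.02],[0,0,0]],[0,[0,0,0.0085],[0,0,0]],[0,[0,0,0],[0,0,0]],[1,[0,0,0],[0,0,0]],[1,[0,0,0],[0,0,0]],[1,[0,0,0],[0,0,0]]]'; python3 -m crank '[[1,[0,0,0],[0,0,0]],[1,[0,0,0],[0,0,0]],[1,[0,0,0],[0,0,0]],[1,[0,0,0],[0,0,0]]]'
```

```text
time: 9.65
tool_pos: [0.5375, -0.1589, 0.0695]
ee_rot: [3.14, -0.003, 0.001]
wrist_force: [0.8, 0.5, 0.4]
width: 0.0736
finger_force: 0.0
time: 10.05
tool_pos: [0.5369, -0.1585, 0.0686]
ee_rot: [-3.141, -0.001, 0.001]
wrist_force: [0.4, 1.0, 3.3]
width: 0.0571
finger_force: 30.0
```

```bash
python3 -m crank '[[1,[0,0,-0.02],[0,0,0]],[1,[0,0,-0.035],[0,0,0]],[1,[0,0,-0.04],[0,0,0]],[1,[0,0,-0.035],[0,0,0]],[1,[0.005,-0.02,0],[0,0,0]],[1,[0.01,-0.04,0],[0,0,0]],[1,[0.01,-0.045,0],[0,0,0]],[1,[0.01,-0.045,0],[0,0,0]]]'; python3 -m crank '[[1,[0.01,-0.045,0],[0,0,0]],[1,[0.01,-0.045,0],[0,0,0]],[1,[0.01,-0.045,0],[0,0,0]],[1,[0.01,-0.04,0],[0,0,0]],[1,[0.0075,-0.037,0],[0,0,0]],[1,[0,0,0],[0,0,0]],[1,[0,0,0.03],[0,0,0]],[1,[0,0,0.025],[0,0,0]]]'; python3 -m crank '[[1,[0,0,0],[0,0,0]],[1,[0,0,0],[0,0,0]],[1,[0,0,0],[0,0,0]]]'
python3 - <<'E'
from bench import robot, vision
from h import *
for n in("side","top"):
    s=vision.snapshot(n); o=robot.get_obs(); W=cloud(s); p=o["tool_pos"]; z=p[2]
    print(n,p,o["ee_rot"],o["width"]); print(cyl(W,p[:2],.029,z-.042,z-.006),cyl(W,p[:2],.029,z-.042,z-.022))
    im=s["color"][:,:,::-1].copy()
    if n=="side": cv2.imwrite("pics/s3.png",cv2.resize(im[100:384,60:380],None,fx=2,fy=2))
E
```

```text
time: 10.85
tool_pos: [0.5712, -0.0078, 0.1969]
ee_rot: [3.141, 0.002, -0.001]
wrist_force: [0.4, 0.5, -1.7]
width: 0.0572
finger_force: 30.0
time: 11.65
tool_pos: [0.6188, 0.203, 0.1417]
ee_rot: [3.14, -0.0, 0.001]
wrist_force: [0.2, 0.9, -2.7]
width: 0.0572
finger_force: 30.0
time: 11.95
tool_pos: [0.6197, 0.2031, 0.1448]
ee_rot: [-3.141, -0.003, 0.0]
wrist_force: [0.6, -0.3, -1.7]
width: 0.0572
finger_force: 30.0
side [0.61988887 0.20320853 0.14518273] [-3.14103292e+00 -3.55717709e-03  1.56307584e-04] 0.057390660981818664
(array([0.61923245, 0.2033148 ]), 290, np.float64(0.00038909488367485853)) (array([0.61917124, 0.20337335]), 166, np.float64(0.0003578665123613236))
top [0.61986559 0.20329234 0.14524045] [-3.14096221e+00 -3.69483157e-03  2.66578453e-04] 0.05754980058241608
(array([0.61965476, 0.20121634]), 82, np.float64(0.00032809810443969363)) (array([0.6197181 , 0.20118455]), 46, np.float64(0.0003762952721640487))
```

View pics/s3.png

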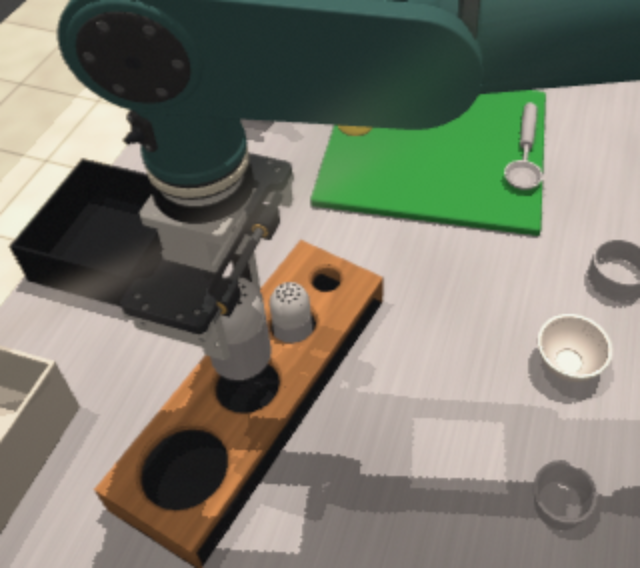

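The slim shaker stands in the 50 hole (290,310), and wide hangs upright above the 66 hole (248,385); it needs −1 mm x, +2 mm y. I'll release with only a partial opening, so that the finger stays clear of the slim shaker.

```bash
python3 -m crank '[[1,[-0.001,-0.002,0],[0,0,0]],[1,[0,0,0.02],[0,0,0]],[1,[0,0,0.02],[0,0,0]],[1,[0,0,0.01],[0,0,0]],[1,[0,0,0.01],[0,0,0]],[1,[0,0,0.01],[0,0,0]],[1,[0,0,0.005],[0,0,0]],[1,[0,0,0],[0,0,0]]]';  python3 -m crank '[[1,[0,0,0.005],[0,0,0]],[1,[0,0,0.003],[0,0,0]],[1,[0,0,0.001],[0,0,0]],[1,[0,0,0],[0,0,0]],[1,[0,0,0],[0,0,0]]]'
```

```text
time: 12.85
tool_pos: [0.6174, 0.2053, 0.0671]
ee_rot: [3.141, 0.001, 0.001]
wrist_force: [-0.1, 0.2, -2.5]
width: 0.0571
finger_force: 30.0
time: 13.35
tool_pos: [0.618, 0.2055, 0.0596]
ee_rot: [-3.141, -0.001, 0.001]
wrist_force: [-0.5, 0.5, 0.5]
width: 0.0573
finger_force: 30.0
```

```bash
python3 -m crank '[[0.3,[0,0,0],[0,0,0]],[0.25,[0,0,0],[0,0,0]],[0.25,[0,0,0],[0,0,0]],[0.25,[0,0,0],[0,0,0]],[0.25,[0,0,0],[0,0,0]]]'; python3 -m crank '[[0.25,[0,0,-0.02],[0,0,0]],[0.25,[0,0,-0.04],[0,0,0]],[0.25,[0,0,-0.04],[0,0,0]],[0.25,[0,0,-0.04],[0,0,0]],[0.25,[-0.04,0.02,0],[0,0,0]],[0.25,[-0.04,0.03,0],[0,0,0]],[0.25,[-0.04,0.03,0],[0,0,0]],[0.25,[-0.04,0.03,0],[0,0,0]]]'; python3 -m crank '[[0.25,[-0.02,0.04,0],[0,0,0]],[0.25,[-0.02,0.04,0],[0,0,0]],[0.25,[-0.02,0.04,0],[0,0,0]],[0,[0,0.03,0],[0,0,0]],[0,[0,0.03,0],[0,0,0]],[0,[0,0,0],[0,0,0]],[0,[0,0,0],[0,0,0]]]'
python3 - <<'E'
from bench import robot, vision
from h import *
for n in("side","top"):
    s=vision.snapshot(n); W=cloud(s)
    for nm,c,r in(("slim",(.602,.124),.021),("wide",(.618,.2045),.029)):
        P=W[(np.hypot(W[...,0]-c[0],W[...,1]-c[1])<r)&(W[...,2]>.06)&(W[...,2]<.14)]
        print(n,nm,"top",P[:,2].max(),[cyl(W,c,r,a,b)[0].round(4) for a,b in((.055,.068),(.068,.083))])
    if n=="side": cv2.imwrite("pics/s4.png",cv2.resize(s["color"][100:384,60:380,::-1],None,fx=2,fy=2))
E
```

```text
time: 13.85
tool_pos: [0.6178, 0.2054, 0.0589]
ee_rot: [3.141, -0.0, 0.001]
wrist_force: [0.7, -0.2, -0.0]
width: 0.0702
finger_force: 0.0
time: 14.65
tool_pos: [0.4563, 0.0945, 0.1989]
ee_rot: [3.141, -0.0, 0.001]
wrist_force: [1.1, -0.7, 0.5]
width: 0.0705
finger_force: 0.0
time: 15.35
tool_pos: [0.3979, -0.0849, 0.199]
ee_rot: [-3.141, -0.0, -0.001]
wrist_force: [0.5, 0.8, -0.1]
width: 0.0937
finger_force: 0.0
side slim top 0.10418556852281798 [array([0.6023, 0.1243]), array([0.6023, 0.1242])]
side wide top 0.11277668468892088 [array([0.6173, 0.2059]), array([0.6174, 0.2058])]
top slim top 0.10527863229007423 [array([0.6024, 0.1222]), array([0.6022, 0.122 ])]
top wide top 0.11600506122537958 [array([0.6175, 0.2035]), array([0.6175, 0.2036])]
```

View pics/s4.png

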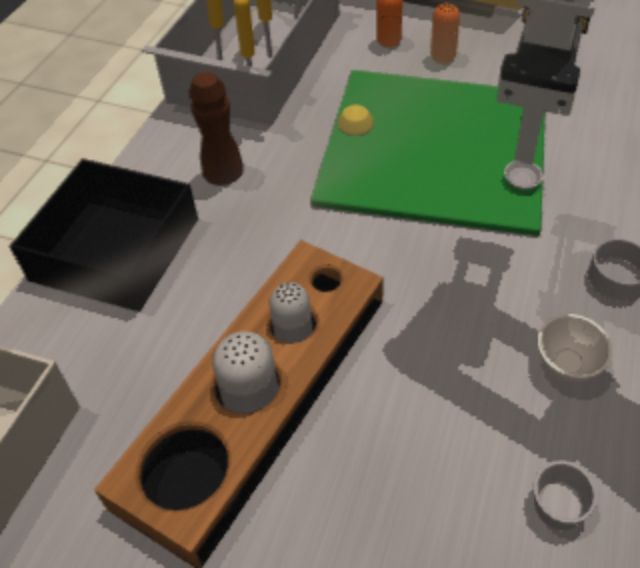

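Both stand upright and seated: slim at (290,310) in the 50 hole, wide at (245,372) in the 66 hole. The robot is well clear.

```bash
python3 -c "
from bench import robot
print(robot.close_job())"
```

```text
the job is handed in; nothing more can be done
None
```

The job is handed in at about 15 s: the slim shaker is in the 50 mm hole and the wide one in the 66 mm hole, both upright on the rack's bottom by the last camera check; no verdict came back.

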